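Lock the long socket driver into its caddy

TASK

Stand the long chrome socket driver, socket end down, in the caddy's empty square sleeve so that it rests on the bottom, and let go of it. Then press the caddy's sprung lever, under the carrying handle, down until it clicks and stays down by itself, so that the driver is locked in. Leave the short driver, the spacer and the jar standing where they are.

Things in the scene. Friction and masses are not known exactly. Their poses are not given: they have to be found in the camera images.
- caddy: Grey metal caddy fixed to the worktop. Origin at worktop height on its middle line; x to its back (hinge side), y left, z up. In mm in this frame: base plate x -135 to 90, y +-125, 12 thick; housing x -55 to 90, y +-35, top z 145; square sleeve at x -110, y 0; handle bar along y at x -12, z 335, with 16 mm round legs running down and back from its ends to x 60, y +-112.
- sleeve_floor (a point): Centre of the sleeve's floor, 13 mm above the worktop, axes as the caddy's. Sleeve 39 x 39 mm inside, sides along x and y, walls 4 mm, rim 49 mm above this point. As the lever goes down, a steel fork 55 to 61 mm above this point slides forward over the mouth, round the driver's shank and above its socket; with the lever up it stays 21 mm behind the centre.
- lever_pad (a point): Middle of the upper face of the lever's black pad (45 mm in x, 60 mm in y): press here. x axis along the lever to the hinge, z the face's outward normal. 100 mm in front of the hinge axis and 8 mm above the lever's middle plane; about 213 mm above the worktop when up, 173 mm when down.
- lever_hinge (a point): Point on the lever's hinge axis (which runs along the caddy's y), caddy x +75, z 165. Axes as the caddy's.
- handle_mid (a point): Centre of the carrying handle's bar, 24 mm thick; about 122 mm above the raised lever pad and almost straight over it, so a tool pointing straight down cannot reach the pad: come from the front, leaning.
- lever (a joint): Lever angle in rad: 0 = up (front end raised 24 degrees), 0.42 = fully down, level. It is sprung upward; it takes about 12 to 18 N on the pad, passes a crest at 0.32, then snaps to 0.42 and stays. Released before the crest it springs back up.
- long_driver: Chrome long socket driver, free, standing on its socket: socket 32 mm diameter, 50 mm tall, above it a round shank 12 mm diameter; 130 mm tall in all, 0.2 kg. Origin: centre of the socket's lower face; z axis points up along the shank.
- short_driver: Bystander: short chrome socket driver, same socket diameter (32 mm, 40 mm tall) and 12 mm shank, only 85 mm tall in all. Origin: centre of its lower face.
- spacer: Bystander: aluminium bearing spacer, a ring 76 mm outside, 52 mm inside, 45 mm tall. Origin: centre of its underside.
- jar: Bystander: clear jar with white flip-top lid, 72 mm diameter, 97 mm tall. Origin: centre of its underside.

How it is judged (in metres and radians):
On the way, in this order (a step that is already met when the one before it is completed fails the run):
1. the long driver stands on the sleeve's bottom, let go, with the lever still up (horizontal distance between long_driver and sleeve_floor below 0.009 m and z of long_driver in the frame of sleeve_floor below 0.005 m and angle between long_driver's own z axis and vertical below 0.17 rad and value of joint lever below 0.1 rad and contact force between the fingers and long_driver below 0.1 N), for 0.2 s.
2. the lever is pressed down past its crest to the bottom (value of joint lever above 0.385 rad), for 0.2 s.
At the end, for the whole second after the job is handed in: The long driver stands at rest in the sleeve (its foot within 9 mm of the sleeve's centre and less than 5 mm above the floor, leaning less than 10 degrees) and the lever stays down by itself (above 0.385 rad) (horizontal distance between long_driver and sleeve_floor below 0.009 m and z of long_driver in the frame of sleeve_floor below 0.005 m and angle between long_driver's own z axis and vertical below 0.17 rad and value of joint lever above 0.385 rad and linear speed of long_driver below 0.02 m/s); the robot touches nothing.
It fails at once if the short driver is moved by more than 30 mm or knocked over (distance of short_driver from where it was at the start of the episode above 0.03 m or angle between short_driver's own z axis and vertical above 0.5 rad).
It fails at once if the spacer is moved by more than 30 mm or knocked over (distance of spacer from where it was at the start of the episode above 0.03 m or angle between spacer's own z axis and vertical above 0.5 rad).
It fails at once if the jar is moved by more than 30 mm or knocked over (distance of jar from where it was at the start of the episode above 0.03 m or angle between jar's own z axis and vertical above 0.5 rad).
It also fails if it takes over 51 s, if anything falls off the work surface, if the arm or the gripper's body presses on something with over 40 N, if the wrist force passes 120 N, or if a joint passes its speed limit or range.

ROBOT

A 6-joint arm with a two-finger parallel gripper is mounted at the origin on the work surface. World frame = base frame: x ahead of the robot, y to its left, z up, the work surface at z = 0. Lengths are in m, angles in degrees, forces in N, time in s.
With the tool pointing down it reaches from about 0.3 to 0.75 m from the base axis. Payload 8.5 kg.
Tool frame: the origin (TCP) lies between the finger pads, 19 mm behind the fingertips; this is the grasp point; z points along the fingers, y is the line along which they close (so a half turn about z gives the same grasp; the last joint's range is limited). The gripper opens to 85 mm and grips with 20 to 120 N. Pads are 22 mm wide; open, the fingers measure 114 mm over their backs; the gripper's body (76 mm by 85 mm) begins 54 mm behind the grasp point. The pads swing forward as they close: fully open they stand 13 mm farther back than shut.
Start: joints at [-86.133, 21.807, 74.336, -0, 83.858, -12.336], TCP at [0.153, -0.528, 0.25] pointing down, gripper open.
Joint ranges: [-178.18, 178.18], [-50.72, 133.34], [12.68, 142.11], [-81.47, 261.47], [9.98, 163.14], [-165.26, 165.26]. Speed limits (degrees/s): [136.94, 136.94, 180, 180, 180, 180].

INTERFACE

Orientations are given as a 3x3 rotation matrix whose columns are the frame's x, y, z axes.
In Python, from rig import env gives the robot as it stands.
- The arm moves only by the tool servo_tool, never from a script. Its argument "deltas" is text: rows parted by semicolons, each of 7 numbers parted by spaces: the opening, from 0 (shut) to 1 (fully open), then the shift along the tool's x, y, z in mm, then the turn, a rotation vector about the tool's x, y, z in rad. A call has 1 to 8 rows; each row shifts and turns the commanded pose from where the row before left it, along the tool's axes as they then stand; what a row does not reach is not made up. A row lasts 1/12 s, in which the tool goes at most 41.7 mm and 7.16 degrees, less where a joint would pass 70% of its speed; a pose out of reach is approached as far as the arm can. A call is refused whole if a number of a shift passes 41.7 or a number of a turn 0.125, either way. A call with a gripper value outside its range is refused whole. The fingers move at their own pace and stop on an object; "newtons" is the grip in N (left out, the last holds). Time passes only in rows, so rows that do not move let the fingers close. It gives the time, the measured TCP pose, the force, the opening and the grip force at its end, in the units of the state.
- env.observe(): the state, without advancing time (a new reading comes with each control period).
- env.get_image(name): name is "scene" or "top" or "wrist"; returns a dict with "img" (420x560x3 uint8, red, green, blue), "depth" (420x560 float32, m along the optical axis (not along the pixel's ray), 0 where there is no reading), "camera_matrix" (3x3 intrinsics, pixels), "D" ([k1, k2, p1, p2, k3] as OpenCV has them; the pictures are not rectified), "world_to_cam" (4x4, takes a point from world to camera coordinates). Camera axes: x right, y down, z forward; pixel columns grow to the right and rows downward; lengths in m; the calibration is good to about 2 mm. A picture is of the moment at which its call begins.
- env.close_job(): hands the job in; it is judged then, once.
Trained networks look in a picture, given as the dict that the camera call returned (one of the last four; its "shot" number tells which), for a name from the list of things; names that differ only in an ending like _2 or _b are one class to them, and where a whole thing is asked for, a point or a joint stands for the part that bears it (a point fixed in the world has none). Each returns a list of dicts, best first, with "conf" (0 to 1); they miss things now and then, are a little off and sometimes report something else, mostly with a low value. They report only what shows in the picture. A call takes as long as a camera call.
- env.spot_in(name, picture): "bbox" ([centre column, centre row, width, height] in pixels, round what is visible of it).
- env.spot_point(name, picture): "uv" ([column, row] in pixels: a listed point, or the origin of a listed thing).
The state is a dict: "time_s": time; "q": joint angles; "qvel": joint speeds; "joint_efforts": joint torques, N m; "position": TCP position; "tool_rot": TCP orientation; "ft_force": force on the tool from outside, world axes, zero at the start; "wrist_torque": the same for the moment, N m; "grip_width": finger opening in m; "gripper_force": force on a finger pad.
Only numpy, scipy, OpenCV 4.12 (cv2) and the standard library are available. Lean on these libraries where they do the work, as an engineer would, in place of code of your own. Each camera call takes 0.05 s, during which the arm holds its last target. There are 200 camera calls.

## Working session

There is one attempt and no reset: what is moved stays moved. The work goes in short steps, Python scripts to look and compute and a tool call to move; the robot and the scene stay as the last step left them, time stands still between calls to the robot, and variables do not carry over. Pictures are saved under pics/ and viewed, at most 10 in all, crops included, and the job is handed in when it is done.

Besides the shell and the picture viewer there is one more tool, called after "Request:" by a JSON object that holds its "api" and its "payload", one argument or row to a line. servo_tool: Moves the arm, as the interface text tells. Its arguments: {"type":"object","properties":{"deltas":{"type":"string"},"newtons":{"type":"number"}},"required":["deltas"]}

```bash
mkdir -p pics; cat > h.py <<'E'
import numpy as np,cv2
from rig import env
def ray(p,uv):
    K=np.array(p["camera_matrix"]);D=np.array(p["D"],float)
    n=cv2.undistortPoints(np.array([[uv]],float),K,D)[0,0]
    T=np.array(p["world_to_cam"]);R=T[:3,:3];t=T[:3,3]
    return -R.T@t, R.T@np.array([n[0],n[1],1.])
def at_z(p,uv,z):
    o,d=ray(p,uv);return o+d*(z-o[2])/d[2]
def at_depth(p,uv):
    u,v=[int(round(a)) for a in uv];o,d=ray(p,uv)
    w=p["depth"][max(v-1,0):v+2,max(u-1,0):u+2];w=w[w>0]
    return o+d*np.median(w) if len(w) else None
def proj(p,P):
    T=np.array(p["world_to_cam"]);r=cv2.Rodrigues(T[:3,:3])[0]
    return cv2.projectPoints(np.array(P,float).reshape(-1,3),r,T[:3,3],np.array(p["camera_matrix"]),np.array(p["D"],float))[0][:,0]
def tri(rays):
    A=np.zeros((3,3));b=np.zeros(3)
    for o,d in rays:
        d=d/np.linalg.norm(d);M=np.eye(3)-np.outer(d,d);A+=M;b+=M@o
    return np.linalg.solve(A,b)
E
python3 - <<'E'
from h import *
np.set_printoptions(precision=4,suppress=True)
P={n:env.get_image(n) for n in("scene","top")}
for n,p in P.items():
    im=cv2.cvtColor(p["img"],cv2.COLOR_RGB2BGR)
    print(n,"cam",ray(p,(280,210))[0])
    for k in["caddy","sleeve_floor","lever_pad","lever_hinge","handle_mid","long_driver","short_driver","spacer","jar"]:
        r=env.spot_point(k,p)[:2]
        for q in r: print(n,k,np.round(q["uv"],1),round(q["conf"],2),"z0",at_z(p,q["uv"],0.0)[:2],"dep",at_depth(p,q["uv"]))
        if r: cv2.circle(im,tuple(int(a) for a in r[0]["uv"]),3,(0,0,255),-1);cv2.putText(im,k[:7],tuple(int(a)+4 for a in r[0]["uv"]),0,.4,(0,0,255),1)
    cv2.imwrite(f"pics/{n}0.png",im)
E
```

```text
scene cam [1.4074 0.003  0.9116]
scene caddy [288.5 289.8] 0.61 z0 [0.6548 0.0183] dep [0.7365 0.0166 0.0989]
scene sleeve_floor [280.8 249.4] 0.88 z0 [0.5125 0.001 ] dep [0.6544 0.0013 0.1445]
scene sleeve_floor [409.1 286.9] 0.68 z0 [0.6537 0.321 ] dep [0.6859 0.3074 0.039 ]
scene lever_pad [283.7 224.1] 0.75 z0 [0.4099 0.0109] dep [0.6407 0.0091 0.2109]
scene lever_hinge [297.5 263.1] 0.8 z0 [0.5647 0.0446] dep [0.7254 0.0367 0.1738]
scene handle_mid [288.4 176.3] 0.85 z0 [0.1781 0.0308] dep [0.6411 0.0203 0.3434]
scene long_driver [385.7 237.5] 0.77 z0 [0.4748 0.2954] dep [0.4818 0.2932 0.0068]
scene long_driver [151.1 298.9] 0.59 z0 [ 0.6732 -0.3221] dep [ 0.7069 -0.3072  0.0419]
scene short_driver [154.5 254.1] 0.66 z0 [ 0.5194 -0.3429] dep [ 0.5428 -0.3338  0.0241]
scene spacer [411.2 286.6] 0.63 z0 [0.6528 0.3265] dep [0.6879 0.3115 0.0423]
scene jar [149.5 299.5] 0.56 z0 [ 0.675  -0.3257] dep [ 0.7078 -0.311   0.0409]
top cam [0.5074 0.0022 1.5306]
top caddy [257.7 200.4] 0.76 z0 [0.6352 0.0282] dep [0.6169 0.0245 0.2186]
top caddy [269.1 236.3] 0.21 z0 [ 0.5251 -0.0101] dep [ 0.525  -0.01    0.0102]
top sleeve_floor [269.6 236.1] 0.96 z0 [ 0.5258 -0.0116] dep [ 0.5256 -0.0115  0.0118]
top lever_pad [262.2 194.8] 0.97 z0 [0.653  0.0147] dep [0.6324 0.013  0.2168]
top lever_hinge [257.2 166.3] 0.87 z0 [0.7418 0.0328] dep [0.7153 0.0294 0.1735]
top handle_mid [260.1 191.7] 0.57 z0 [0.6625 0.0215] dep [0.6277 0.0172 0.3434]
top long_driver [168.3 251.3] 0.47 z0 [0.4699 0.3001] dep [0.4711 0.2903 0.0502]
top short_driver [377.1 235.9] 0.63 z0 [ 0.5345 -0.346 ] dep [ 0.5338 -0.3364  0.042 ]
top spacer [163.4 193.5] 0.74 z0 [0.6488 0.3228] dep [ 0.6489  0.3231 -0.0015]
top jar [371.8 193.5] 0.76 z0 [ 0.6666 -0.3278] dep [ 0.6567 -0.3073  0.095 ]
```

View pics/scene0.png

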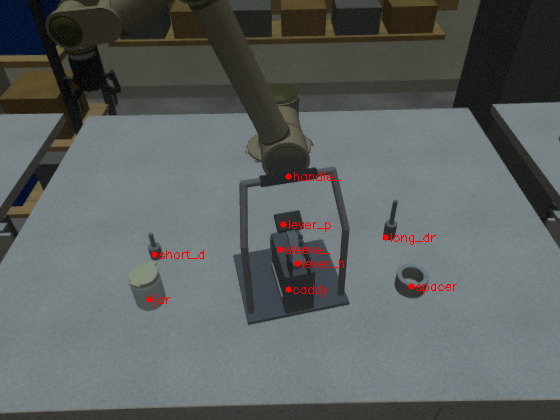

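View pics/top0.png

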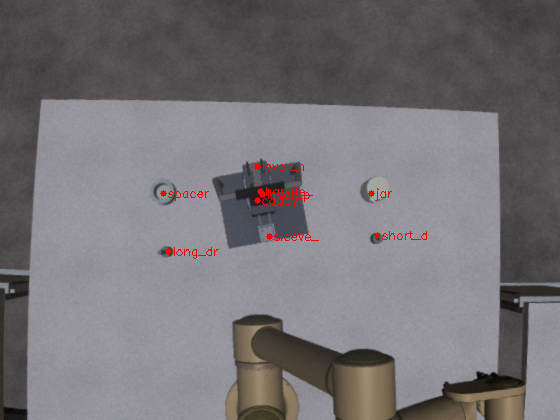

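The scene picture looks from the far side: the caddy is in the middle, with the long driver at (386,237), the spacer at (411,287), the short driver at (154,254) and the jar at (149,290). The top view agrees: long driver (168,251), sleeve (269,236), and the caddy turned about 12°. Scene "sleeve_floor" hits are occluded and therefore wrong.

```bash
cat >> h.py <<'E'
def go(target,R=None):
    "delta in tool frame: shift mm, rotvec"
    s=env.observe();R0=np.array(s["tool_rot"]);d=R0.T@(np.array(target)-s["position"])*1000
    rv=cv2.Rodrigues(R0.T@R)[0].ravel() if R is not None else 0
    print("t",s["time_s"],"shift mm",np.round(d,1),"rot",np.round(rv,4))
def down(yaw):
    "tool down with tool x along (cos,sin) yaw deg"
    c,s=np.cos(np.radians(yaw)),np.sin(np.radians(yaw));return np.array([[c,s,0],[s,-c,0],[0,0,-1.]])
E
python3 - <<'E'
from h import *
np.set_printoptions(precision=4,suppress=True)
s=env.observe();print(np.array(s["tool_rot"]),s["position"])
p=env.get_image("top");q=env.get_image("scene")
from scipy.optimize import least_squares
names={"sleeve_floor":[-110,0,13],"lever_pad":[-19.6,0,213],"lever_hinge":[75,0,165],"handle_mid":[-12,0,335]}
obs=[]
for pic,w in((p,1),(q,1)):
    for k in names:
        if pic is q and k=="sleeve_floor":continue
        r=env.spot_point(k,pic)
        if r: obs.append((pic,np.array(names[k])/1e3,r[0]["uv"],k))
def res(v):
    c,s_=np.cos(v[2]),np.sin(v[2]);R=np.array([[c,-s_,0],[s_,c,0],[0,0,1]])
    return np.concatenate([proj(pc,R@X+[v[0],v[1],0])[0]-uv for pc,X,uv,k in obs])
f=least_squares(res,[.63,.02,.21],loss="soft_l1")
print(f.x,np.degrees(f.x[2]));print(f.fun.reshape(-1,2))
c,s_=np.cos(f.x[2]),np.sin(f.x[2]);print("sleeve",f.x[:2]-.11*np.array([c,s_]))
# shank top by depth in top view
for pic in(p,q):
  for k in("long_driver",):
    b=env.spot_in(k,pic)[0]["bbox"];print(b)
    u,v,w,h=b;us,vs=np.meshgrid(np.arange(int(u-w/2)-2,int(u+w/2)+3),np.arange(int(v-h/2)-2,int(v+h/2)+3))
    X=np.array([(at_depth({**pic,"depth":np.where(1,pic["depth"],0)},(a,b_))) if pic["depth"][b_,a]>0 else [0,0,0] for a,b_ in zip(us.ravel(),vs.ravel())])
    for lo,hi in((.01,.045),(.045,.06),(.06,.12),(.115,.14)):
        m=(X[:,2]>lo)&(X[:,2]<hi);print(lo,hi,m.sum(),X[m].mean(0) if m.any() else "")
for k in ("long_driver",): print(tri([ray(p,env.spot_point(k,p)[0]["uv"]),ray(q,env.spot_point(k,q)[0]["uv"])]))
go([0.40,-0.10,0.30],down(12.5));go([0.40,-0.10,0.30],down(-167.5))
T=np.array(env.get_image("wrist")["world_to_cam"]);R0=np.array(s["tool_rot"])
print("wristcam in tool",R0.T@(-T[:3,:3].T@T[:3,3]-s["position"]),(R0.T@T[:3,:3].T)[:,2])
E
```

```text
[[ 0.9603  0.279   0.    ]
 [ 0.279  -0.9603 -0.    ]
 [-0.      0.     -1.    ]] [ 0.1535 -0.5281  0.25  ]
[0.6432 0.0204 0.1938] 11.102392614386888
[[ 1.1535  3.9488]
 [ 0.1934 -0.0217]
 [-1.1892 -1.8751]
 [ 0.0557 -0.3459]
 [ 0.0213  0.3712]]
sleeve [ 0.5352 -0.0008]Traceback (most recent call last):
  File "<stdin>", line 22, in <module>
IndexError: list index out of range
```

```bash
python3 - <<'E'
from h import *
np.set_printoptions(precision=4,suppress=True)
s=env.observe();R0=np.array(s["tool_rot"])
p=env.get_image("wrist");T=np.array(p["world_to_cam"])
print("wristcam in tool",R0.T@(-T[:3,:3].T@T[:3,3]-s["position"]),(R0.T@T[:3,:3].T),p["camera_matrix"][0][0])
go([0.40,-0.06,0.30],down(12));go([0.47,0.295,0.25],down(12))
E
```

```text
wristcam in tool [ 0.0724  0.0007 -0.1242] [[ 0.001  -0.959  -0.2834]
 [ 1.      0.0011  0.0001]
 [ 0.0002 -0.2834  0.959 ]] 293.2994893254163
t 1.55 shift mm [ 367.4 -380.7  -50. ] rot [-0.     -0.      0.0734]
t 1.55 shift mm [ 533.7 -702.1    0. ] rot [-0.     -0.      0.0734]
```

Request:
{"api": "servo_tool", "payload": {
  "deltas": "1 15 -15 -3 0 0 0.006;1 28 -29 -4 0 0 0.006;1 28 -29 -4 0 0 0.006;1 28 -29 -4 0 0 0.006;1 28 -29 -4 0 0 0.006;1 28 -29 -4 0 0 0.006;1 28 -29 -4 0 0 0.006;1 28 -29 -4 0 0 0.006"
}}

```text
time_s: 2.22
position: [0.3016, -0.2613, 0.2814]
tool_rot: [[0.973, 0.232, 0.0], [0.232, -0.973, -0.0], [0.0, 0.001, -1.0]]
ft_force: [1.2, -0.1, 0.2]
grip_width: 0.0853
gripper_force: 0.0
```

Request:
{"api": "servo_tool", "payload": {
  "deltas": "1 28 -29 -4 0 0 0.006;1 28 -29 -4 0 0 0.006;1 28 -29 -4 0 0 0.006;1 28 -29 -4 0 0 0.006;1 28 -29 -4 0 0 0;1 15 -15 -3 0 0 0;1 0 0 0 0 0 0;1 0 0 0 0 0 0"
}}

```text
time_s: 2.88
position: [0.4174, -0.0723, 0.304]
tool_rot: [[0.977, 0.212, -0.0], [0.212, -0.977, -0.0], [-0.0, 0.0, -1.0]]
ft_force: [-0.1, 1.0, -0.3]
grip_width: 0.0855
gripper_force: 0.0
```

```bash
python3 - <<'E'
from h import *
np.set_printoptions(precision=4,suppress=True)
s=env.observe();print(s["position"])
p=env.get_image("wrist");im=cv2.cvtColor(p["img"],cv2.COLOR_RGB2BGR)
z={"caddy":0,"sleeve_floor":.013,"lever_pad":.213,"lever_hinge":.165,"handle_mid":.335}
for k in z:
    for q in env.spot_point(k,p)[:2]: print(k,np.round(q["uv"],1),round(q["conf"],2),at_z(p,q["uv"],z[k]),at_depth(p,q["uv"])); 
cv2.imwrite("pics/w1.png",im)
E
```

```text
[ 0.4174 -0.0723  0.304 ]
sleeve_floor [240.4  73.7] 0.88 [0.5336 0.0002 0.013 ] [0.5338 0.0004 0.0118]
lever_hinge [475.7 131.7] 0.64 [ 0.5152 -0.2305  0.165 ] [ 0.5294 -0.3215  0.0264]
```

View pics/w1.png

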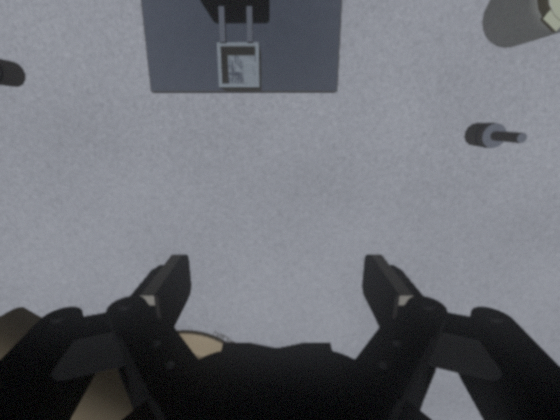

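The wrist view shows the sleeve mouth at about (239,65) and the plate's front edge from (152,93) to (338,93), nearly level. The short driver is at (490,135).

```bash
python3 - <<'E'
from h import *
np.set_printoptions(precision=4,suppress=True)
p=env.get_image("wrist")
g=cv2.cvtColor(p["img"],cv2.COLOR_RGB2GRAY)
# front edge of plate
pts=[]
for u in list(range(160,212,4))+list(range(268,332,4)):
    col=cv2.GaussianBlur(g,(1,5),0)[80:105,u].astype(float);d=np.diff(col);pts.append(at_z(p,(u,80+np.argmax(d)+.5),.012)[:2])
l=cv2.fitLine(np.array(pts,np.float32),cv2.DIST_HUBER,0,.01,.01).ravel();print("edge",l,"yaw",np.degrees(np.arctan2(-l[0],l[1])))
a=at_z(p,(152,93),.012);b=at_z(p,(338,93),.012);print(a,b,np.linalg.norm(a-b),(a+b)/2)
for uv in[(219,88),(260,88),(219,42),(260,42)]:print(at_z(p,uv,.062))
go([0.44,0.295,0.24],down(12))
E
```

```text
edge [ 0.215  -0.9766  0.5132 -0.0139] yaw -167.58226
[0.4857 0.1096 0.012 ] [ 0.5372 -0.1328  0.012 ] 0.24787793854229112 [ 0.5115 -0.0116  0.012 ]
[0.5076 0.0132 0.062 ]
[ 0.5176 -0.0336  0.062 ]
[0.5554 0.0207 0.062 ]
[ 0.5649 -0.0242  0.062 ]
t 3.2333 shift mm [  99.1 -355.9   64. ] rot [-0.0001  0.0001 -0.0002]
```

Request:
{"api": "servo_tool", "payload": {
  "deltas": "1 5 -16 3 0 0 0;1 9 -33 6 0 0 0;1 9 -33 6 0 0 0;1 9 -33 6 0 0 0;1 9 -33 6 0 0 0;1 9 -33 6 0 0 0;1 9 -33 6 0 0 0;1 9 -33 6 0 0 0"
}}

```text
time_s: 3.9
position: [0.4319, 0.184, 0.2588]
tool_rot: [[0.978, 0.208, 0.0], [0.208, -0.978, -0.0], [0.0, 0.0, -1.0]]
ft_force: [1.4, -1.2, 0.2]
grip_width: 0.0855
gripper_force: 0.0
```

Request:
{"api": "servo_tool", "payload": {
  "deltas": "1 9 -33 6 0 0 0;1 9 -33 6 0 0 0;1 9 -30 6 0 0 0;1 4 -13 1 0 0 0;1 0 0 0 0 0 0;1 0 0 0 0 0 0"
}}

```text
time_s: 4.4
position: [0.4396, 0.2954, 0.2399]
tool_rot: [[0.978, 0.21, -0.0], [0.21, -0.978, -0.001], [-0.0, 0.001, -1.0]]
ft_force: [-0.0, -0.7, 0.2]
grip_width: 0.0856
gripper_force: 0.0
```

```bash
python3 - <<'E'
from h import *
np.set_printoptions(precision=4,suppress=True)
s=env.observe();print(s["position"])
p=env.get_image("wrist");im=cv2.cvtColor(p["img"],cv2.COLOR_RGB2BGR)
for q in env.spot_point("long_driver",p)[:2]: print(np.round(q["uv"],1),round(q["conf"],2),at_z(p,q["uv"],0),at_depth(p,q["uv"]))
b=env.spot_in("long_driver",p)[0]["bbox"];print(b)
u,v,w,h=b
X=np.array([at_depth(p,(a,c)) if p["depth"][c,a]>0 else [0,0,0] for a in range(max(int(u-w/2),1),min(int(u+w/2)+1,558)) for c in range(max(1,int(v-h/2)),min(int(v+h/2)+1,418))])
for lo,hi in((.01,.045),(.046,.056),(.06,.12),(.122,.14)):
    m=(X[:,2]>lo)&(X[:,2]<hi);print(lo,hi,m.sum(),X[m].mean(0),X[m].min(0),X[m].max(0)) if m.any() else 0
cv2.imwrite("pics/w2.png",im)
E
```

```text
[0.4396 0.2954 0.2399]
[276.8 151.2] 0.98 [0.4732 0.3012 0.    ] [0.4784 0.3024 0.0503]
[278.1, 160.9, 28.4, 38.0]
0.01 0.045 55 [0.4832 0.3027 0.0331] [0.4554 0.2854 0.0109] [0.4874 0.3172 0.0438]
0.046 0.056 458 [0.4745 0.302  0.0503] [0.457  0.2861 0.0468] [0.487  0.3167 0.0538]
0.06 0.12 96 [0.4757 0.3026 0.0932] [0.4701 0.296  0.0609] [0.477  0.3075 0.1196]
0.122 0.14 178 [0.4718 0.3018 0.1298] [0.4658 0.2961 0.1222] [0.4769 0.3075 0.1313]
```

View pics/w2.png

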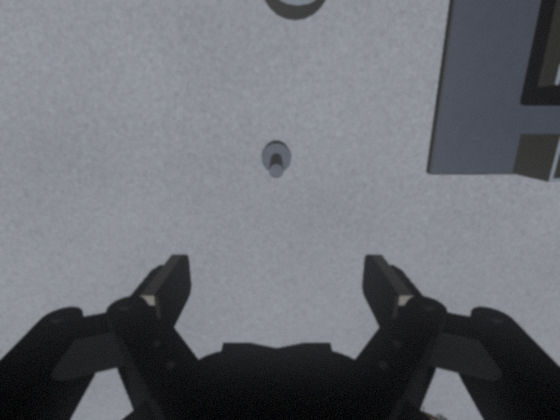

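The long driver appears at (277,157), its shank top at (276,171). It measures to (0.472, 0.302), 130 mm tall, as expected.

Request:
{"api": "servo_tool", "payload": {
  "deltas": "1 16 0 5 0 0 0;1 17 0 15 0 0 0;1 0 0 30 0 0 0;1 0 0 30 0 0 0;1 0 0 30 0 0 0;1 0 0 20 0 0 0;1 0 0 10 0 0 0;1 0 0 0 0 0 0"
}}

```text
time_s: 5.22
position: [0.4714, 0.3016, 0.0986]
tool_rot: [[0.978, 0.208, -0.003], [0.208, -0.978, -0.001], [-0.003, 0.001, -1.0]]
ft_force: [0.4, 0.2, 0.3]
grip_width: 0.0854
gripper_force: 0.0
```

Request:
{"api": "servo_tool", "payload": {
  "deltas": "0 0 0 0 0 0 0;0 0 0 0 0 0 0;0 0 0 0 0 0 0;0 0 0 0 0 0 0;0 0 0 0 0 0 0;0 0 0 0 0 0 0;0 0 0 0 0 0 0;0 0 0 0 0 0 0",
  "newtons": 50
}}

```text
time_s: 5.88
position: [0.472, 0.3028, 0.1006]
tool_rot: [[0.978, 0.209, 0.001], [0.209, -0.978, 0.0], [0.001, -0.0, -1.0]]
ft_force: [-1.1, 0.6, 5.6]
grip_width: 0.0109
gripper_force: 48.6
```

Request:
{"api": "servo_tool", "payload": {
  "deltas": "0 0 0 -10 0 0 0;0 0 0 -25 0 0 0;0 0 0 -30 0 0 0;0 0 0 -25 0 0 0;0 0 0 -10 0 0 0;0 0 0 0 0 0 0"
}}

```text
time_s: 6.38
position: [0.4724, 0.303, 0.2022]
tool_rot: [[0.978, 0.209, 0.004], [0.209, -0.978, 0.002], [0.004, -0.001, -1.0]]
ft_force: [0.1, -0.0, -2.6]
grip_width: 0.0107
gripper_force: 48.7
```

```bash
python3 - <<'E'
from h import *
s=env.observe();print(np.round(s["q"],1),s["grip_width"],s["gripper_force"],s["ft_force"])
go([0.45,0.04,0.22],down(12.4))
E
```

```text
[20.6 25.  77.4  0.  77.4 98.5] 0.010693516235890536 48.705047965049744 [ 0.10913878 -0.04744322 -2.55132778]
t 6.3833 shift mm [-76.9 252.5 -18.3] rot [-0.0007 -0.0042 -0.0055]
```

Request:
{"api": "servo_tool", "payload": {
  "deltas": "0 0 0 0 0 0 -0.06;0 0 0 0 0 0 -0.12;0 0 0 0 0 0 -0.12;0 0 0 0 0 0 -0.12;0 0 0 0 0 0 -0.12;0 0 0 0 0 0 -0.12;0 0 0 0 0 0 -0.12;0 0 0 0 0 0 -0.12"
}}

```text
time_s: 7.05
position: [0.4711, 0.3024, 0.1978]
tool_rot: [[0.439, 0.899, -0.004], [0.899, -0.439, -0.001], [-0.003, -0.003, -1.0]]
ft_force: [0.3, 0.0, -2.1]
grip_width: 0.0108
gripper_force: 48.8
```

Request:
{"api": "servo_tool", "payload": {
  "deltas": "0 0 0 0 0 0 -0.12;0 0 0 0 0 0 -0.12;0 0 0 0 0 0 -0.12;0 0 0 0 0 0 -0.12;0 0 0 0 0 0 -0.12;0 0 0 0 0 0 -0.12;0 0 0 0 0 0 -0.12;0 0 0 0 0 0 -0.12"
}}

```text
time_s: 7.72
position: [0.4711, 0.3025, 0.1978]
tool_rot: [[-0.485, 0.875, -0.004], [0.875, 0.485, -0.001], [0.001, -0.004, -1.0]]
ft_force: [0.1, 0.1, -1.7]
grip_width: 0.0104
gripper_force: 48.7
```

Request:
{"api": "servo_tool", "payload": {
  "deltas": "0 0 0 0 0 0 -0.12;0 0 0 0 0 0 -0.12;0 0 0 0 0 0 -0.12;0 0 0 0 0 0 -0.12;0 0 0 0 0 0 -0.12;0 0 0 0 0 0 -0.12;0 0 0 0 0 0 -0.12;0 0 0 0 0 0 -0.12"
}}

```text
time_s: 8.38
position: [0.4711, 0.3024, 0.1978]
tool_rot: [[-0.994, 0.105, -0.004], [0.105, 0.994, -0.001], [0.004, -0.002, -1.0]]
ft_force: [-0.2, -0.3, -1.9]
grip_width: 0.0108
gripper_force: 48.7
```

Request:
{"api": "servo_tool", "payload": {
  "deltas": "0 0 0 0 0 0 -0.12;0 0 0 0 0 0 -0.12;0 0 0 0 0 0 -0.08;0 0 0 0 0 0 0;0 0 0 0 0 0 0"
}}

```text
time_s: 8.8
position: [0.4713, 0.3025, 0.1985]
tool_rot: [[-0.979, -0.205, -0.003], [-0.205, 0.979, -0.001], [0.003, -0.0, -1.0]]
ft_force: [0.3, -0.3, -2.1]
grip_width: 0.0106
gripper_force: 48.7
```

```bash
python3 - <<'E'
from h import *
s=env.observe();print(np.round(s["q"],1),s["grip_width"],s["gripper_force"],s["position"])
go([0.45,0.04,0.22],down(-167.6))
E
```

```text
[ 20.6  25.3  77.6   0.   77.3 -81.3] 0.010570977854409446 48.722394704818726 [0.47133375 0.30250836 0.19850463]
t 8.8 shift mm [  74.8 -252.6  -21.2] rot [-0.0004 -0.0028 -0.0099]
```

Request:
{"api": "servo_tool", "payload": {
  "deltas": "0 6 -18 -3 0 0 0;0 11 -38 -3 0 0 0;0 11 -38 -3 0 0 -0.005;0 11 -38 -3 0 0 -0.005;0 11 -38 -3 0 0 0;0 11 -38 -3 0 0 0;0 9 -30 -3 0 0 0;0 4 -15 0 0 0 0"
}}

```text
time_s: 9.47
position: [0.453, 0.0368, 0.221]
tool_rot: [[-0.977, -0.212, -0.0], [-0.212, 0.977, -0.001], [0.0, -0.001, -1.0]]
ft_force: [0.9, 0.5, -1.6]
grip_width: 0.0107
gripper_force: 49.1
```

Request:
{"api": "servo_tool", "payload": {
  "deltas": "0 0 0 0 0 0 0;0 0 0 0 0 0 0"
}}

```text
time_s: 9.63
position: [0.4532, 0.0394, 0.2206]
tool_rot: [[-0.977, -0.214, -0.001], [-0.214, 0.977, 0.0], [0.001, 0.001, -1.0]]
ft_force: [0.3, 0.1, -2.4]
grip_width: 0.0108
gripper_force: 49.1
```

```bash
python3 - <<'E'
from h import *
np.set_printoptions(precision=4,suppress=True)
s=env.observe();print(s["position"],np.round(s["q"],1))
p=env.get_image("wrist");im=cv2.cvtColor(p["img"],cv2.COLOR_RGB2BGR)
for k,z in(("sleeve_floor",.013),("long_driver",.12)):
    for q in env.spot_point(k,p)[:2]: print(k,np.round(q["uv"],1),round(q["conf"],2),at_z(p,q["uv"],z),at_depth(p,q["uv"]))
print(proj(p,[[.536,-.006,.062],[.536,-.006,.013]]))
cv2.imwrite("pics/w3.png",im)
E
```

```text
[0.4532 0.0394 0.2206] [ -10.    13.9   91.5    0.    74.7 -112.4]
sleeve_floor [229.3 244.5] 0.89 [ 0.5399 -0.0009  0.013 ] [0.5169 0.0027 0.0619]
long_driver [277.4 213.9] 0.77 [0.4549 0.0403 0.12  ] [0.4396 0.0367 0.1683]
[[218.1614 259.1172]
 [225.7363 240.812 ]]
```

View pics/w3.png

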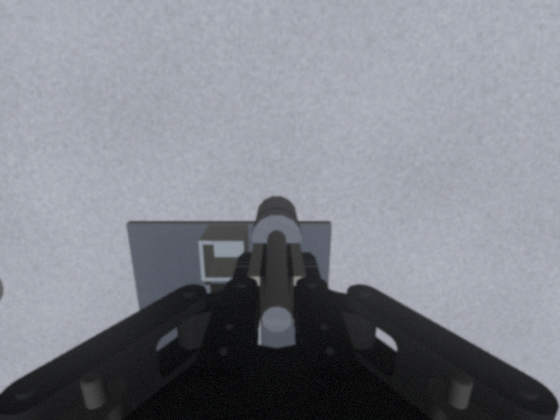

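The held driver hangs straight at (277,215) and the sleeve rim shows with its front edge from (199,239) to (248,239), partly behind the finger.

```bash
python3 - <<'E'
from h import *
np.set_printoptions(precision=4,suppress=True)
p=env.get_image("wrist")
ux=np.array([.9766,.215]);uy=np.array([-.215,.9766]);o=np.array([.536,-.006])
f=lambda P:np.array([(P[:2]-o)@ux,(P[:2]-o)@uy])*1e3
for uv in[(199,239),(248,239),(203,244),(244,244)]:print(uv,f(at_z(p,uv,.062)))
for uv in[(128,222),(331,222)]:print("plate",f(at_z(p,uv,.012)))
X=[];
for v in range(225,300):
  for u in range(185,260):
    if p["depth"][v,u]>0:
      P=at_z(p,(u,v),0);oo,d=ray(p,(u,v));Q=oo+d*p["depth"][v,u]
      if .054<Q[2]<.067:X.append(f(Q))
X=np.array(X);X=X[(abs(X)<35).all(1)];print(len(X),np.percentile(X,[0,2,50,98,100],axis=0))
X2=[]
for v in range(225,300):
  for u in range(185,260):
    if p["depth"][v,u]>0:
      oo,d=ray(p,(u,v));Q=oo+d*p["depth"][v,u]
      if .005<Q[2]<.025:
        q=f(Q)
        if (abs(q)<22).all():X2.append(q)
X2=np.array(X2);print("floor",len(X2),np.percentile(X2,[0,2,50,98,100],axis=0))
# foot of the held driver: socket lower rim
s=env.observe();print("tcp->",f(s["position"]),s["position"])
D=[]
for v in range(190,260):
  for u in range(250,305):
    if p["depth"][v,u]>0:
      oo,d=ray(p,(u,v));Q=oo+d*p["depth"][v,u]
      if .11<Q[2]<.18:D.append(np.r_[f(Q),Q[2]])
D=np.array(D);
for a,b in((.12,.14),(.14,.16),(.165,.176)):
  m=D[(D[:,2]>a)&(D[:,2]<b)];print(a,len(m),m.min(0),m.max(0)) if len(m) else 0
print(D.min(0),D.max(0))
E
```

```text
(199, 239) [-22.2598 -17.2369]
(248, 239) [-22.4696  33.7822]
(203, 244) [-16.6334 -13.4462]
(244, 244) [-16.8124  29.4663]
plate [ -22.8199 -115.5563]
plate [-23.7708 129.0897]
762 [[-22.185  -20.0027]
 [-21.6848 -19.4314]
 [ -7.5857  -4.2284]
 [ 25.6511  27.2103]
 [ 26.4421  27.481 ]]
floor 556 [[-21.9307 -21.5161]
 [-21.5972 -15.9567]
 [ 12.2092  -0.9019]
 [ 21.9252  17.6343]
 [ 21.9923  21.9882]]
tcp-> [-70.7081  63.435 ] [0.4533 0.0407 0.2208]
0.12 215 [-85.043   48.3559   0.1221] [-74.6741  77.4111   0.14  ]
0.14 291 [-85.5857  48.0013   0.1401] [-71.062   78.9589   0.16  ]
0.165 1078 [-84.9728  47.34     0.165 ] [-65.6887  78.8383   0.1758]
[-85.5857  47.3178   0.1221] [-65.6887  78.9589   0.1798]
```

Request:
{"api": "servo_tool", "payload": {
  "deltas": "0 -12 -10 0 0 0 0;0 -20 -17 0 0 0 0;0 -20 -17 0 0 0 0;0 -14 -11 5 0 0 0;0 -6 -5 15 0 0 0;0 0 0 15 0 0 0;0 0 0 10 0 0 0;0 0 0 0 0 0 0"
}}

```text
time_s: 10.5
position: [0.536, -0.002, 0.1737]
tool_rot: [[-0.976, -0.218, -0.005], [-0.218, 0.976, 0.001], [0.004, 0.002, -1.0]]
ft_force: [0.2, -0.1, -1.7]
grip_width: 0.0107
gripper_force: 49.1
```

Request:
{"api": "servo_tool", "payload": {
  "deltas": "0 0 0 0 0 0 0;0 0 0 0 0 0 0"
}}

```text
time_s: 10.67
position: [0.5371, -0.0026, 0.1767]
tool_rot: [[-0.976, -0.218, 0.001], [-0.218, 0.976, -0.0], [-0.001, -0.0, -1.0]]
ft_force: [0.2, 0.6, -2.8]
grip_width: 0.0105
gripper_force: 49.1
```

```bash
python3 - <<'E'
from h import *
np.set_printoptions(precision=4,suppress=True)
p=env.get_image("wrist");s=env.observe()
ux=np.array([.9766,.215]);uy=np.array([-.215,.9766]);o=np.array([.536,-.006])
f=lambda P:np.array([(P[:2]-o)@ux,(P[:2]-o)@uy])*1e3
print("tcp",s["position"],f(s["position"]),s["ft_force"],s["gripper_force"])
D=[]
for v in range(150,300):
  for u in range(200,360):
    if p["depth"][v,u]>0:
      oo,d=ray(p,(u,v));Q=oo+d*p["depth"][v,u];D.append(np.r_[f(Q),Q[2]*1e3])
D=np.array(D)
for n,a,b in(("rim",55,67),("socket",80,122),("plate",5,20)):
  m=D[(D[:,2]>a)&(D[:,2]<b)];print(n,len(m),np.percentile(m,[0,1,50,99,100],axis=0)) if len(m) else print(n,0)
im=cv2.cvtColor(p["img"],cv2.COLOR_RGB2BGR)[150:310,180:380]
cv2.imwrite("pics/w4.png",cv2.resize(im,None,fx=4,fy=3.7,interpolation=cv2.INTER_CUBIC)[:600])
E
```

```text
tcp [ 0.5371 -0.0028  0.1769] [1.7734 2.9242] [ 1.566   0.3896 -2.4175] 49.146820306777954
rim 840 [[-21.6776 -19.8085  55.0016]
 [-21.5703 -19.6282  55.3691]
 [-13.0099   4.2579  62.0954]
 [ 23.9941  27.0979  63.8246]
 [ 25.3999  27.3752  64.5465]]
socket 652 [[-13.0544 -13.2371  80.0804]
 [-12.5957 -12.4997  80.3415]
 [-10.3823   2.2822 104.5942]
 [  0.3165  17.7429 121.6558]
 [  2.8073  18.5291 121.8615]]
plate 12447 [[-23.2889 -82.299    5.0494]
 [-22.7478 -78.0245   9.4737]
 [ 30.121   18.8702  12.21  ]
 [111.6461  90.5277  14.3312]
 [118.3867  95.3292  19.9805]]
```

View pics/w4.png

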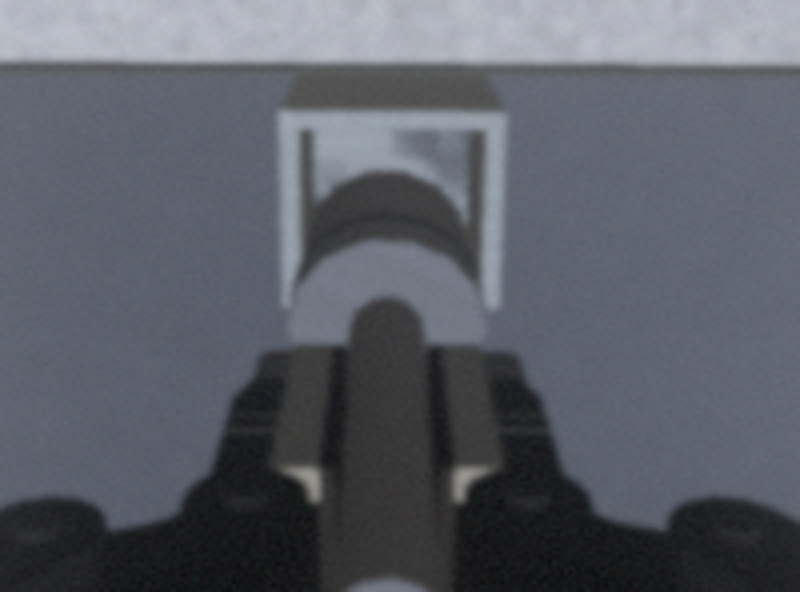

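The crop shows the rim centred at column 392 and the socket at 387. That is about 1 mm to correct in +y, and the driver is upright over the mouth.

Request:
{"api": "servo_tool", "payload": {
  "deltas": "0 0.5 1 0 0 0 0;0 0 0 6 0 0 0;0 0 0 8 0 0 0;0 0 0 10 0 0 0;0 0 0 10 0 0 0;0 0 0 10 0 0 0;0 0 0 8 0 0 0;0 0 0 0 0 0 0"
}}

```text
time_s: 11.38
position: [0.5352, -0.0021, 0.1221]
tool_rot: [[-0.976, -0.217, -0.003], [-0.217, 0.976, 0.001], [0.003, 0.001, -1.0]]
ft_force: [0.1, -0.7, -2.5]
grip_width: 0.0102
gripper_force: 49.1
```

Request:
{"api": "servo_tool", "payload": {
  "deltas": "0 0 0 4 0 0 0;0 0 0 3 0 0 0;0 0 0 2 0 0 0;0 0 0 1 0 0 0;0 0 0 0 0 0 0;0 0 0 0 0 0 0"
}}

```text
time_s: 11.88
position: [0.5361, -0.0023, 0.1142]
tool_rot: [[-0.976, -0.217, 0.0], [-0.217, 0.976, -0.0], [-0.0, -0.0, -1.0]]
ft_force: [-0.2, -0.3, -2.6]
grip_width: 0.011
gripper_force: 49.1
```

Request:
{"api": "servo_tool", "payload": {
  "deltas": "0 0 0 0.5 0 0 0;0.25 0 0 0 0 0 0;0.5 0 0 0 0 0 0;0.7 0 0 0 0 0 0;0.7 0 0 0 0 0 0;0.7 0 0 0 0 0 0;0.7 0 0 0 0 0 0;0.7 0 0 0 0 0 0"
}}

```text
time_s: 12.55
position: [0.5361, -0.0023, 0.1136]
tool_rot: [[-0.976, -0.217, 0.0], [-0.217, 0.976, -0.0], [-0.0, -0.0, -1.0]]
ft_force: [-0.2, -0.2, 0.2]
grip_width: 0.0596
gripper_force: 0.0
```

Request:
{"api": "servo_tool", "payload": {
  "deltas": "0.7 0 0 -5 0 0 0;0.7 0 0 -15 0 0 0;0.7 0 0 -25 0 0 0;0.7 0 0 -30 0 0 0;0.7 0 0 -25 0 0 0;0.7 0 0 -10 0 0 0;0.7 0 0 0 0 0 0;0.7 0 0 0 0 0 0"
}}

```text
time_s: 13.22
position: [0.5359, -0.0022, 0.2236]
tool_rot: [[-0.976, -0.217, 0.001], [-0.217, 0.976, -0.0], [-0.001, -0.0, -1.0]]
ft_force: [-0.1, 0.3, -0.0]
grip_width: 0.06
gripper_force: 0.0
```

```bash
python3 - <<'E'
from h import *
np.set_printoptions(precision=4,suppress=True)
p=env.get_image("wrist");s=env.observe()
ux=np.array([.9766,.215]);uy=np.array([-.215,.9766]);o=np.array([.536,-.006])
f=lambda P:np.array([(P[:2]-o)@ux,(P[:2]-o)@uy])*1e3
print(s["position"],np.round(s["q"],1))
D=[]
for v in range(130,400):
  for u in range(180,380):
    if p["depth"][v,u]>0:
      oo,d=ray(p,(u,v));Q=oo+d*p["depth"][v,u];D.append(np.r_[f(Q),Q[2]*1e3])
D=np.array(D);D=D[np.hypot(D[:,0],D[:,1]-3)<40]
for n,a,b in(("rim+sock top",58,66),("shank",75,135),("top",138,150)):
  m=D[(D[:,2]>a)&(D[:,2]<b)];print(n,len(m),np.percentile(m,[1,50,99],axis=0)) if len(m) else print(n,0)
cv2.imwrite("pics/w5.png",cv2.cvtColor(p["img"],cv2.COLOR_RGB2BGR))
E
```

```text
[ 0.5356 -0.0022  0.2228] [ -12.9   21.6   79.3    0.    79.1 -115.5]
rim+sock top 1218 [[-21.4682 -19.3445  58.5075]
 [ -2.2941   3.8533  62.2165]
 [ 24.8391  26.8941  63.9223]]
shank 266 [[ -3.4353 -11.1649  75.0729]
 [ -2.3068   2.9505 108.536 ]
 [ 35.467   18.1254 134.4403]]
top 204 [[ -3.1692  -2.2326 138.5706]
 [  1.8095   3.3517 142.0462]
 [  7.9718   8.9231 143.2954]]
```

View pics/w5.png

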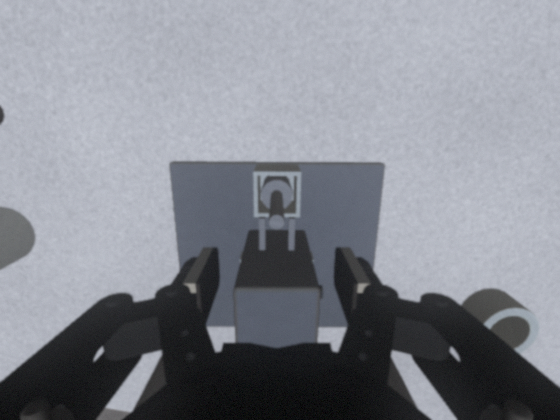

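The driver stands in the sleeve at (276,195), its top at z≈143 mm as it must be when on the floor. The lever is still up. Now I lean the tool with shut fingers.

Request:
{"api": "servo_tool", "payload": {
  "deltas": "0 20 0 -15 0 0 0;0 20 0 -15 0 0 0;0 0 0 0 0 -0.08 0;0 0 0 0 0 -0.12 0;0 0 0 0 0 -0.12 0;0 0 0 0 0 -0.12 0;0 0 0 0 0 -0.12 0;0 0 0 0 0 -0.12 0"
}}

```text
time_s: 13.93
position: [0.4963, -0.0111, 0.2528]
tool_rot: [[-0.76, -0.215, 0.614], [-0.168, 0.977, 0.135], [-0.628, -0.001, -0.778]]
ft_force: [1.5, 1.3, -1.2]
grip_width: 0.0001
gripper_force: 0.0
```

Request:
{"api": "servo_tool", "payload": {
  "deltas": "0 0 0 0 0 -0.105 0;0 0 0 0 0 0 0;0 0 0 0 0 0 0"
}}

```text
time_s: 14.18
position: [0.4965, -0.0106, 0.2522]
tool_rot: [[-0.707, -0.219, 0.672], [-0.156, 0.976, 0.154], [-0.69, 0.004, -0.724]]
ft_force: [-0.5, -0.1, 0.2]
grip_width: -0.0002
gripper_force: 0.0
```

```bash
cat >> h.py <<'E'
UX=np.array([.9766,.215,0]);UY=np.array([-.215,.9766,0]);O=np.array([.6444,.0218,0])
def C(x,y,z): return O+(UX*x+UY*y+np.array([0,0,z]))/1e3
def RL(phi):
    c,s=np.cos(np.radians(phi)),np.sin(np.radians(phi));Z=UX*s-np.array([0,0,c]);return np.c_[np.cross(UY,Z),UY,Z]
def cad(P): d=np.array(P)-O;return np.round([d@UX*1e3,d@UY*1e3,d[2]*1e3],1)
E
python3 - <<'E'
from h import *
np.set_printoptions(precision=4,suppress=True)
s=env.observe();print(cad(s["position"]),np.round(s["q"],1),s["ft_force"],s["grip_width"]);print(np.array(s["tool_rot"]),RL(45))
go(C(-27,0,258),RL(45))
p=env.get_image("scene");q=env.get_image("top")
for k,pp in(("lever_pad",p),("handle_mid",p),("lever_pad",q),("handle_mid",q)):
    for r in env.spot_point(k,pp)[:1]: print(k,r["conf"],cad(at_depth(pp,r["uv"])),cad(at_z(pp,r["uv"],.213 if k[0]=="l" else .335)))
E
```

```text
[-151.4    0.2  252.2] [ -28.3    4.6  110.2   45.8   39.2 -160.6] [-0.4582 -0.093   0.2477] -0.0002013023830635467
[[-0.7073 -0.2186  0.6722]
 [-0.1556  0.9758  0.1537]
 [-0.6896  0.0041 -0.7242]] [[-0.6906 -0.215   0.6906]
 [-0.152   0.9766  0.152 ]
 [-0.7071  0.     -0.7071]]
t 14.1833 shift mm [-94.1  -0.6  81.6] rot [ 0.0055 -0.0245 -0.0002]
lever_pad 0.89 [-11.5  -3.9 214.6] [-13.3  -3.5 213. ]
handle_mid 0.56 [ -4.2   1.5 343.5] [-15.3   4.3 335. ]
lever_pad 0.64 [-23.8   5.3 336.2] [-12.    4.8 213. ]
handle_mid 0.62 [-22.    4.4 340.9] [-21.4   4.4 335. ]
```

Request:
{"api": "servo_tool", "payload": {
  "deltas": "0 -12 0 11 0 0 0;0 -12 0 11 0 0 0;0 -12 0 11 0 0 0"
}}

```text
time_s: 14.73
position: [0.5457, 0.0007, 0.2548]
tool_rot: [[-0.704, -0.22, 0.676], [-0.158, 0.975, 0.154], [-0.693, 0.002, -0.721]]
ft_force: [0.6, -0.3, -0.1]
grip_width: -0.0002
gripper_force: 0.0
```

```bash
python3 - <<'E'
from h import *
s=env.observe();print(cad(s["position"]),np.round(s["q"],1))
go(C(-32,0,246),RL(45))
E
```

```text
[-100.9    0.7  254.8] [ -23.1    9.2  104.1   42.7   36.8 -153.9]
t 14.7333 shift mm [-43.6  -1.   54.1] rot [ 0.0049 -0.0198  0.0028]
```

Request:
{"api": "servo_tool", "payload": {
  "deltas": "0 -10 0 12 0 0 0;0 -12 0 15 0 -0.01 0;0 -12 0 15 0 -0.01 0;0 -9 0 10 0 0 0;0 0 0 0 0 0 0;0 0 0 0 0 0 0"
}}

```text
time_s: 15.23
position: [0.6103, 0.0157, 0.247]
tool_rot: [[-0.69, -0.221, 0.689], [-0.155, 0.975, 0.158], [-0.707, 0.002, -0.707]]
ft_force: [1.1, -0.8, -0.1]
grip_width: 0.0002
gripper_force: 0.0
```

```bash
python3 - <<'E'
from h import *
s=env.observe();print(cad(s["position"]),np.round(s["q"],1),s["ft_force"])
go(C(-33,0,236),RL(45))
p=env.get_image("scene");cv2.imwrite("pics/s6.png",cv2.resize(cv2.cvtColor(p["img"],cv2.COLOR_RGB2BGR)[120:340,180:420],None,fx=2.7,fy=2.7))
E
```

```text
[-34.6   1.4 247. ] [ -18.1   15.9   96.9   41.1   33.7 -148.8] [ 1.14063872 -0.77773372 -0.1037997 ]
t 15.2333 shift mm [ 6.7 -1.4  8.9] rot [ 0.0061 -0.0005  0.0032]
```

View pics/s6.png

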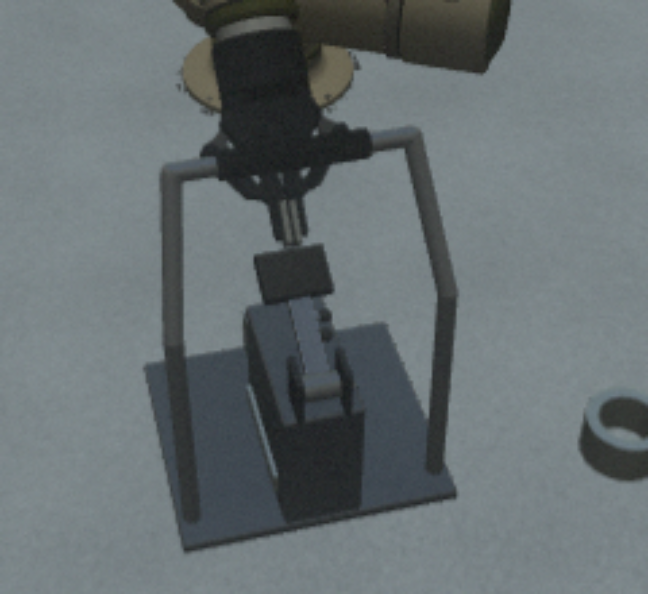

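The fingertips, at crop (290,240), are under the handle bar and just above the black pad at (293,272). Pressing now.

Request:
{"api": "servo_tool", "payload": {
  "deltas": "0 -4 -1 4 0 0 0;0 4 0 4 0 0 0;0 4 0 4 0 0 0;0 4 0 4 0 0 0;0 0 0 0 0 0 0"
}}

```text
time_s: 15.7
position: [0.6156, 0.0154, 0.2292]
tool_rot: [[-0.691, -0.22, 0.689], [-0.154, 0.976, 0.157], [-0.707, 0.003, -0.708]]
ft_force: [0.9, -1.4, 1.8]
grip_width: -0.0001
gripper_force: 1.0
```

Request:
{"api": "servo_tool", "payload": {
  "deltas": "0 3 0 3 0 0 0;0 3 0 3 0 0 0;0 3 0 3 0 0 0;0 3 0 3 0 0 0;0 0 0 0 0 0 0"
}}

```text
time_s: 16.12
position: [0.6165, 0.0154, 0.2146]
tool_rot: [[-0.688, -0.22, 0.692], [-0.154, 0.976, 0.156], [-0.71, 0.001, -0.705]]
ft_force: [-1.7, -0.3, 7.1]
grip_width: -0.0001
gripper_force: 3.0
```

Request:
{"api": "servo_tool", "payload": {
  "deltas": "0 3 0 3 0 0 0;0 3 0 3 0 0 0;0 3 0 3 0 0 0;0 3 0 3 0 0 0;0 2 0 2 0 0 0;0 0 0 0 0 0 0"
}}

```text
time_s: 16.62
position: [0.6159, 0.0154, 0.1935]
tool_rot: [[-0.69, -0.22, 0.69], [-0.154, 0.976, 0.157], [-0.708, 0.002, -0.707]]
ft_force: [-0.1, 0.1, -0.6]
grip_width: -0.0
gripper_force: 0.0
```

Request:
{"api": "servo_tool", "payload": {
  "deltas": "0 2 0 2 0 0 0;0 2 0 2 0 0 0;0 0 0 0 0 0 0;0 0 0 0 0 0 0"
}}

```text
time_s: 16.95
position: [0.6161, 0.0158, 0.1904]
tool_rot: [[-0.687, -0.22, 0.693], [-0.155, 0.975, 0.157], [-0.71, 0.0, -0.704]]
ft_force: [-16.1, -1.5, 23.9]
grip_width: 0.0002
gripper_force: 11.8
```

Request:
{"api": "servo_tool", "payload": {
  "deltas": "0 -2 0 -4 0 0 0;0 0 0 -12 0 0 0;0 0 0 -25 0 0 0;0 0 0 -30 0 0 0;0 0 0 -30 0 0 0;0 0 0 -20 0 0 0;0 0 0 -8 0 0 0;0 0 0 0 0 0 0"
}}

```text
time_s: 17.62
position: [0.528, -0.0045, 0.2813]
tool_rot: [[-0.689, -0.22, 0.691], [-0.154, 0.976, 0.156], [-0.708, 0.001, -0.706]]
ft_force: [0.4, -1.1, 0.0]
grip_width: 0.0
gripper_force: 0.0
```

```bash
python3 - <<'E'
from h import *
s=env.observe();print(cad(s["position"]),np.round(s["q"],1),s["ft_force"],np.abs(s["qvel"]).max())
for n in("scene","top"):
    p=env.get_image(n)
    for k in("lever_pad","jar","spacer","short_driver"):
        for r in env.spot_point(k,p)[:1]: print(n,k,round(r["conf"],2),np.round(r["uv"]),cad(at_depth(p,r["uv"])) if k[0]=="l" else "")
    if n=="scene":cv2.imwrite("pics/s7.png",cv2.resize(cv2.cvtColor(p["img"],cv2.COLOR_RGB2BGR)[120:340,180:420],None,fx=2.7,fy=2.7))
E
```

```text
[-119.4   -0.6  281.3] [ -25.3    5.4  104.3   42.5   40.3 -153.8] [ 0.36659925 -1.08054903  0.04947352] 3.1931443547070204
scene lever_pad 0.57 [285. 234.] [-11.9  -7.7 174.9]
scene jar 0.66 [154. 299.] 
scene spacer 0.74 [412. 289.] 
scene short_driver 0.48 [155. 255.] 
top lever_pad 0.89 [261. 202.] [-28.6   0.4 172. ]
top jar 0.95 [372. 192.] 
top spacer 0.7 [162. 195.]
```

View pics/s7.png

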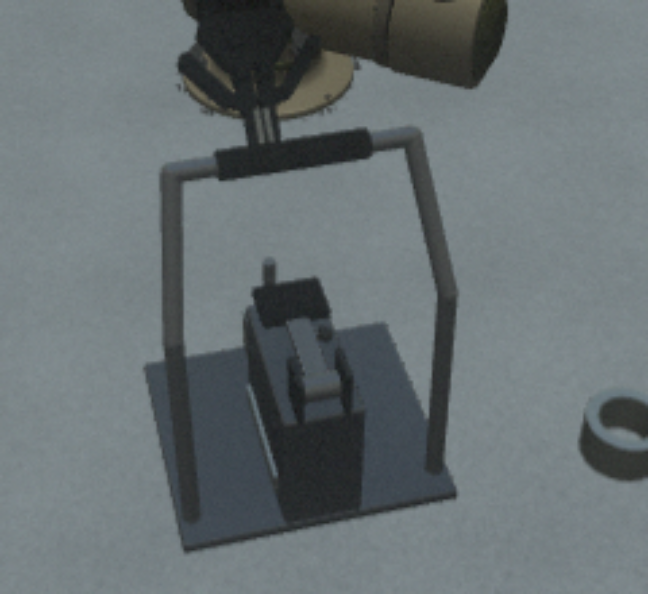

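The pad, at crop (290,300), now lies level at z≈173 mm. The driver's shank stands upright at (268,272), and the robot is clear of everything. Handing in.

```bash
python3 -c "
from rig import env
print(env.close_job())"
```

```text
the job is handed in; nothing more can be done
None
```

The job is handed in: the long driver stands on the sleeve's bottom, the lever clicked and stays down by itself, the short driver, spacer and jar were not touched, and the arm is clear; no verdict came back.

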